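# Set the heel carriage of the binding jig under the punch and clamp it

### The job

On the ski-binding jig, unscrew the wing knob until the carriage with the red heel piece is free, and slide the carriage until its yellow mark line sits under the tip of the green punch stand. Then screw the knob tight again so the carriage is locked there, and let go. Do not knock the punch stand and leave the gauge, the hammer and the blue spacers alone.

Things in the scene. Friction and masses are not known exactly. Their poses are not given: they have to be found in the camera images.
- clamp (a joint): Turn of the black wing knob (one end orange) in rad: 0 = fully tight (carriage locked), grows as it is unscrewed COUNTER-CLOCKWISE seen from above, 2.6 = end stop, fully open; the shoe lets go of the rail at about 1.8. Friction about 0.15 N m; it stays where left. Too far for one grasp: let go and take the wing again at another angle.
- carriage (a joint): Travel of the aluminium carriage along the rail in m, 0 to 0.24; grows along +y of the jig (to the robot's left). Needs about 3 N when free; locked it holds about 50 N.
- knob_grip (a point): Point on the knob's vertical axis at the height to grip, in the middle of the wing. The wing is a bar 72 mm long along this frame's x, 14 mm thick along y, from 17 mm below to 15 mm above this point; x points to the orange end. Below it is a steel hub of radius 17 mm. The frame turns with the knob.
- heel_grip (a point): Grip point in the middle of the red heel tower on the carriage: a block 45 mm wide along x (across the rail), 60 mm long along y (the rail), its top 24 mm above and its foot 21 mm below this point (a small black cap rises 7 mm more). Grip it across x to slide the carriage. It lies 100 mm along +y from the knob's axis.
- mark (a point): Red-centred yellow dot, 14 mm across, on the yellow cross line on the black heel plate of the carriage (plate top, about 54 mm above the bench), 110 mm along +y from heel_grip. Axes as the jig: y along the rail.
- tip (a point): Point of the steel punch, 62 mm above the bench (8 mm above the mark's plane). Fixed in an episode. Axes as the jig: y along the rail. The mark must come under it by sliding along y only; it always passes through x = 0 of this frame.
- jig: Grey steel base plate 120 x 560 x 18 mm with a steel rail on it, fixed to the bench. Origin on the bench surface; y along the rail, x across it, away from the robot. The base spans y from -300 to +260 mm.
- post: Green punch stand, fixed, behind the rail at the left half of the jig: foot 60 x 80 mm, steel column 26 mm thick, arm 30 mm wide reaching over the rail towards the robot at 174 to 206 mm height, chuck 28 mm thick from 106 mm height up. Origin on the bench under the column; the tip lies at x = -105 mm.
- gauge: Chrome sole-length gauge lying on the bench, 200 mm long, 70 mm wide, 22 mm high (bystander). Origin under its middle.
- hammer: Black rubber-tipped hammer, 200 mm long, lying on the bench (bystander).
- spacer_a: Blue anodised spacer block 30 x 75 x 20 mm on the bench in front of the jig (bystander).
- spacer_b: Second blue spacer, the same size (bystander).

How it is judged:
By the outcome, as a careful person would: the job done as asked, in the order asked, and still so for the second after the job is handed in, with the robot touching nothing.
It also fails if it takes over 72 s, if anything falls off the work surface, if the arm or the gripper's body presses on something with over 40 N, if the wrist force passes 120 N, or if a joint passes its speed limit or range.

### The arm

A 7-joint arm with a two-finger parallel gripper is mounted at the origin on the work surface. World frame = base frame: x ahead of the robot, y to its left, z up, the work surface at z = 0. Lengths are in mm, angles in rad, forces in N, time in s.
With the tool pointing down it reaches from about 400 to 750 mm from the base axis. Payload 19.5 kg.
Tool frame: the origin (TCP) lies at the very end of the fingers, on their centre line; the grasp point (between the pads) lies 19 mm behind it; z points along the fingers, y is the line along which they close (so a half turn about z gives the same grasp; the last joint's range is limited). The gripper opens to 85 mm and grips with 20 to 120 N. Pads are 22 mm wide; open, the fingers measure 114 mm over their backs; the gripper's body (76 mm by 85 mm) begins 54 mm behind the grasp point. The pads swing forward as they close: fully open they stand 13 mm farther back than shut.
Start: joints at [-1.35, 0.707, -0.028, 1.485, 0.022, 0.951, -0.075], TCP at [149.365, 555.234, 231.268] pointing down, gripper open.
Joint ranges: [-2.71, 2.71], [-0.32, 2.16], [-1.57, 1.52], [0, 2.45], [-1.46, 4.6], [0, 2.02], [-2.83, 2.83]. Speed limits (rad/s): [1.89, 1.89, 2.57, 2.57, 3.01, 3.01, 3.01].

### API

Orientations are given as [roll, pitch, yaw] about the fixed x, y, z axes, in that order (R = Rz(yaw) Ry(pitch) Rx(roll)).
In Python, from cell import bot gives the robot as it stands. The module is installed in compiled form; this text tells all that it offers.
- The arm moves only by the tool send_rows, never from a script. Its argument "targets" is a list of rows, each a list of 5 numbers: the shift along the tool's x, y, z in units of 2 cm (1.0 is 2 cm), then the turn about the tool's z in units of 0.12 rad (1.0 is 0.12 rad), then the opening, from -1 (shut) to 1 (fully open). A call has 1 to 8 rows; each row shifts and turns the commanded pose from where the row before left it, along the tool's axes as they then stand; what a row does not reach is not made up. A row lasts 1/12 s, in which the tool goes at most 41.7 mm and 7.16 degrees, less where a joint would pass 70% of its speed; a pose out of reach is approached as far as the arm can. A call with a number of a shift or a turn outside -1 to 1 is refused whole. A call with a gripper value outside its range is refused whole. The fingers move at their own pace and stop on an object; the grip force is fixed at half the most. Time passes only in rows, so rows that do not move let the fingers close. It gives the time, the measured TCP pose, the force, the opening and the grip force at its end, in the units of the state.
- bot.sense(): the state, without advancing time (a new reading comes with each control period).
- bot.camera(name): name is "scene" or "top" or "wrist"; returns (picture, depth): 420x560x3 uint8, blue, green, red; 420x560 float32, mm along the optical axis (not along the pixel's ray), 0 where there is no reading.
- bot.get_calibration(name): a dict with "fov_y" (degrees; the focal length in pixels is half the picture's height over the tangent of half this angle, whatever the lens; pixels are square), "cx", "cy" (the principal point, pixels), "xyz" and "orientation" of the camera in the world. Camera axes: x right, y down, z forward; pixel columns grow to the right and rows downward; lengths in mm; the calibration is good to about 2 mm. A picture is of the moment at which its call begins: read the wrist's pose just before it. get_calibration takes no time and is no camera call; for the wrist camera it gives the pose at the moment of the call.
- bot.sign_off(): hands the job in; it is judged then, once.
The state is a dict: "clock": time; "joint_positions": joint angles; "joint_vel": joint speeds; "joint_torque": joint torques, N m; "tcp_pos": TCP position; "tcp_rot": TCP orientation; "contact_force": force on the tool from outside, world axes, zero at the start; "moment": the same for the moment, N m; "grip_width": finger opening in mm; "gripper_force": force on a finger pad.
Only numpy, scipy, OpenCV 4.12 (cv2) and the standard library are available. Lean on these libraries where they do the work, as an engineer would, in place of code of your own. Each camera call takes 0.05 s, during which the arm holds its last target. There are 200 camera calls.

## Working session

There is one attempt and no reset: what is moved stays moved. The work goes in short steps, Python scripts to look and compute and a tool call to move; the robot and the scene stay as the last step left them, time stands still between calls to the robot, and variables do not carry over. Pictures are saved under pics/ and viewed, at most 12 in all, crops included, and the job is handed in when it is done.

Besides the shell and the picture viewer there is one more tool, called after ">>>" by a JSON object that holds its "method" and its "body". send_rows: Moves the arm, as the interface text tells. Its arguments: {"type":"object","properties":{"targets":{"type":"array"}},"required":["targets"]}

```bash
mkdir -p pics; cat > h.py <<'E'
import numpy as np, cv2
from scipy.spatial.transform import Rotation as R
from cell import bot
def K(c): return 210/np.tan(np.radians(c["fov_y"])/2)
def world(c,u,v,z=None,d=None):
    """pixel -> world on plane z or at depth d"""
    f=K(c); M=R.from_euler('xyz',c["orientation"]).as_matrix(); o=np.array(c["xyz"])
    r=M@np.array([(u-c["cx"])/f,(v-c["cy"])/f,1])
    return o+r*(d if d is not None else (z-o[2])/r[2])
def st():
    s=bot.sense(); print({k:np.round(s[k],3).tolist() for k in("clock","tcp_pos","tcp_rot","contact_force","grip_width","gripper_force")})
E
python3 - <<'E'
from h import *
st()
for n in("scene","top"):
    c=bot.get_calibration(n);p,d=bot.camera(n);cv2.imwrite(f"pics/{n}0.png",p);np.save(n+"0.npy",d);print(n,c)
E
```

```text
{'clock': 0.0, 'tcp_pos': [149.318, 554.989, 230.823], 'tcp_rot': [-3.14, 0.0, 2.879], 'contact_force': [0.346, -0.91, 0.296], 'grip_width': 85.56, 'gripper_force': 0.0}
scene {'fov_y': 48.10739179578341, 'cx': 271.3861338333767, 'cy': 207.71591657985954, 'xyz': array([1339.24424477,  828.38597749, 1091.16591337]), 'orientation': array([-2.29201352,  0.01107024,  2.36854533])}
top {'fov_y': 48.567899027744424, 'cx': 279.63711161370423, 'cy': 210.16330750008686, 'xyz': array([ 261.09224267,   -5.37613419, 1539.95877581]), 'orientation': array([-2.9557734 ,  0.01349859, -1.59442696])}
```

View pics/top0.png

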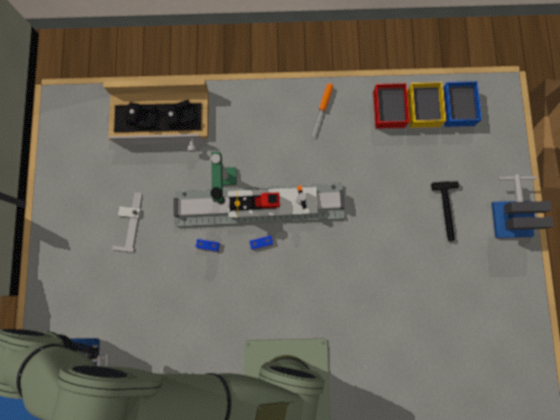

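View pics/scene0.png

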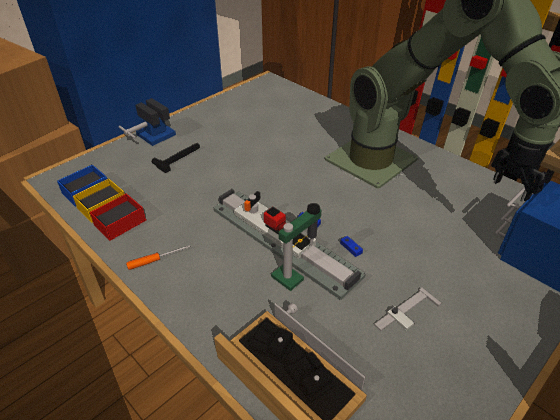

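Top view: the jig spans u 175–345, v 185–225. The knob is near (302,197) with its orange end at (299,188). The red heel is at (267,200), the yellow mark at (238,203) and the punch chuck at about (217,193). The scene view agrees, with the post at (288,250). Next I'll measure these coarsely.

```bash
python3 - <<'E'
from h import *
for n in("top","scene"):
    c=bot.get_calibration(n);p=cv2.imread(f"pics/{n}0.png");h=cv2.cvtColor(p,cv2.COLOR_BGR2HSV)
    roi=np.zeros(h.shape[:2],np.uint8)
    if n=="top": roi[140:260,165:355]=1
    else: roi[180:300,210:370]=1
    for nm,lo,hi,z in(("orange",(6,150,100),(16,255,255),90),("red",(0,170,90),(4,255,255),100),("yellow",(18,150,90),(34,255,255),54),("green",(60,90,30),(85,255,255),206),("blue",(110,150,60),(130,255,255),20)):
        m=cv2.inRange(h,lo,hi)*roi
        k,l,s,ct=cv2.connectedComponentsWithStats(m)
        for i in range(1,k):
            if s[i,4]>4: print(n,nm,s[i].tolist(),ct[i].round(1),world(c,*ct[i],z=z).round(0))
c=bot.get_calibration("top")
for uv in((175,190),(345,184),(344,219),(176,227)): print(world(c,*uv,z=18).round())
p=cv2.imread("pics/top0.png")[140:260,165:355];cv2.imwrite("pics/t1.png",cv2.resize(p,None,fx=4.2,fy=4.2,interpolation=cv2.INTER_CUBIC))
E
```

```text
top orange [298, 186, 4, 5, 17] [299.4 187.9] [605. -57.  90.]
top red [255, 193, 24, 14, 208] [266.3 200.5] [565.  49. 100.]
top yellow [234, 200, 6, 7, 30] [236.7 202.7] [569. 147.  54.]
top green [212, 163, 24, 27, 363] [222.4 176.2] [619. 174. 206.]
top green [216, 197, 7, 5, 19] [219.5 199.2] [550. 182. 206.]
top blue [250, 236, 23, 13, 166] [261.1 242.1] [442.  72.  20.]
top blue [196, 240, 23, 11, 164] [207.2 244.9] [437. 249.  20.]
scene orange [244, 200, 7, 11, 62] [247.  205.3] [600. -59.  90.]
scene red [264, 211, 22, 17, 244] [274.4 219.3] [591.  59. 100.]
scene yellow [293, 238, 10, 9, 20] [298.6 241.1] [573. 147.  54.]
scene green [279, 210, 42, 33, 473] [298.8 225.5] [641. 206. 206.]
scene green [271, 266, 33, 25, 349] [287.2 278.2] [797. 314. 206.]
scene blue [298, 212, 5, 5, 8] [300.4 214. ] [450.  41.  20.]
scene blue [317, 219, 4, 8, 20] [318.4 222.2] [437. 111.  20.]
scene blue [340, 236, 23, 21, 220] [351.2 246. ] [447. 256.  20.]
[626. 359.  18.]
[ 631. -213.   18.]
[ 512. -204.   18.]
[500. 353.  18.]
```

View pics/t1.png

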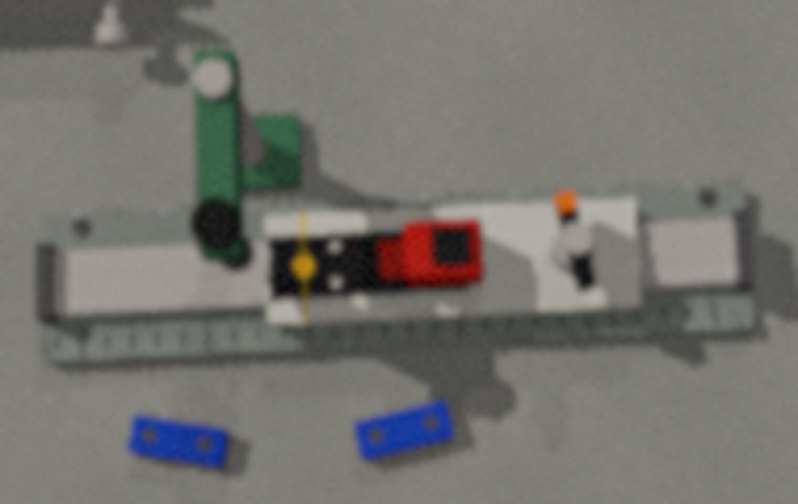

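The crop shows the wing's orange end at crop pixel (566,203) and its black end at (583,280), so the wing lies about 12° CCW of world +x. The yellow mark is at (304,265) and the chuck at (215,222). I'll move above the knob and look with the wrist camera.

>>> {"method": "send_rows", "body": {"targets": [[-0.94,-0.81,0,0,1],[-0.94,-0.81,0,0,1],[-0.94,-0.81,0,0,1],[-0.94,-0.81,0,0,1],[-0.94,-0.81,0,0,1],[-0.94,-0.81,0,0,1],[-0.94,-0.81,0,0,1],[-0.94,-0.81,0,0,1]]}}

```text
clock: 0.77
tcp_pos: [261.4, 389.9, 231.2]
tcp_rot: [-3.141, -0.0, 2.879]
contact_force: [0.1, 0.7, -0.4]
grip_width: 85.6
gripper_force: 0.0
```

>>> {"method": "send_rows", "body": {"targets": [[-0.94,-0.81,0,0,1],[-0.94,-0.81,0,0,1],[-0.94,-0.81,0,0,1],[-0.94,-0.81,0,0,1],[-0.94,-0.81,0,0,1],[-0.94,-0.81,0,0,1],[-0.94,-0.81,0,0,1],[-0.94,-0.81,0,0,1]]}}

```text
clock: 1.43
tcp_pos: [373.0, 225.6, 231.2]
tcp_rot: [-3.141, -0.0, 2.879]
contact_force: [-0.2, 0.5, -0.0]
grip_width: 85.3
gripper_force: 0.0
```

>>> {"method": "send_rows", "body": {"targets": [[-0.94,-0.81,0,0,1],[-0.94,-0.81,0,0,1],[-0.94,-0.81,0,0,1],[-0.94,-0.81,0,0,1],[-0.94,-0.81,0,0,1],[-0.94,-0.81,0,0,1],[-0.94,-0.81,0,0,1],[0,0,0,0,1]]}}

```text
clock: 2.1
tcp_pos: [471.9, 79.0, 231.0]
tcp_rot: [-3.14, 0.001, 2.874]
contact_force: [0.7, -1.4, -0.2]
grip_width: 85.4
gripper_force: 0.0
```

```bash
python3 - <<'E'
from h import *
c=bot.get_calibration("wrist");p,d=bot.camera("wrist");cv2.imwrite("pics/w1.png",p);np.save("w1.npy",d);print(c);np.save("w1c.npy",c,allow_pickle=True);print(d.min(),d.max())
E
```

```text
{'fov_y': 69.41890119756492, 'cx': 278.8803632081516, 'cy': 206.14582172738258, 'xyz': array([394.78489549,  99.98562688, 373.67402771]), 'orientation': array([2.82676489e+00, 1.21094497e-03, 1.30403513e+00])}
0.0 510.92548
```

View pics/w1.png

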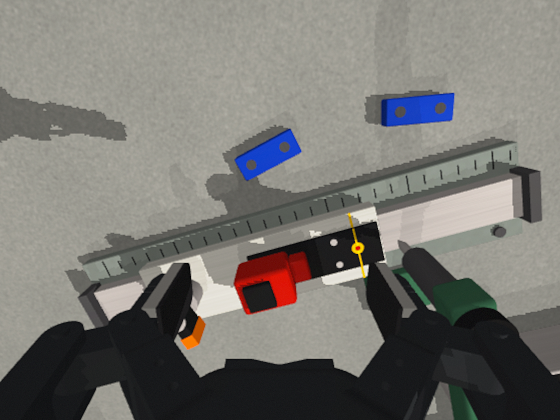

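The wrist view shows the mark at (358,248), the chuck's lower end near (405,250), the red tower at (266,283) and the orange wing end at (192,332). I'll zoom in on the punch area and compute positions from depth.

```bash
python3 - <<'E'
from h import *
c=np.load("w1c.npy",allow_pickle=True).item();d=np.load("w1.npy");p=cv2.imread("pics/w1.png");h=cv2.cvtColor(p,cv2.COLOR_BGR2HSV)
def W(u,v): return world(c,u,v,d=d[int(v),int(u)]).round(1)
for nm,lo,hi in(("orange",(6,150,100),(17,255,255)),("red",(0,170,90),(4,255,255)),("yellow",(18,150,90),(34,255,255))):
    k,l,s,ct=cv2.connectedComponentsWithStats(cv2.inRange(h,lo,hi))
    for i in range(1,k):
        if s[i,4]>8:
            P=np.array([W(u,v) for v,u in zip(*np.where(l==i))]); P=P[P[:,2]>30]
            if len(P): print(nm,s[i].tolist(),ct[i].round(1),"med",np.median(P,0),"min",P.min(0),"max",P.max(0))
# rail edge direction: back/front base edge points
for uv in((85,262),(515,143),(120,270),(380,200),(405,250),(412,258),(430,268),(398,246),(392,242)): print(uv,W(*uv))
cv2.imwrite("pics/w1c.png",cv2.resize(p[200:360,150:450],None,fx=2.6,fy=2.6,interpolation=cv2.INTER_CUBIC))
E
```

```text
orange [181, 316, 25, 33, 354] [194.4 334.6] med [599.9 -51.2 104. ] min [394.8 -64.8  50.8] max [612.7 100.  373.7]
red [234, 252, 77, 62, 2539] [273.6 276. ] med [555.2  52.3  92.5] min [394.8   8.2  55.8] max [591.1 100.  373.7]
yellow [348, 213, 18, 65, 246] [356.9 246.3] med [566.5 146.4  54.8] min [394.8 100.   49.5] max [609.9 154.4 373.7]
(85, 262) [ 516.3 -203.2   10.6]
(515, 143) [503.9 351.5  18.9]
(120, 270) [ 536.6 -157.3   18.5]
(380, 200) [531.8 190.9  16.9]
(405, 250) [562.9 187.8  91.8]
(412, 258) [554.9 183.5 121.8]
(430, 268) [552.9 188.9 146. ]
(398, 246) [565.2 185.9  76.8]
(392, 242) [581.1 191.3  36.4]
```

View pics/w1c.png

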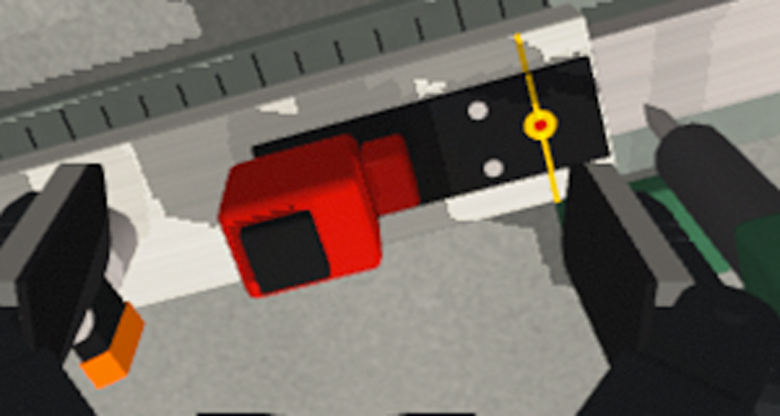

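```bash
python3 - <<'E'
from h import *
c=np.load("w1c.npy",allow_pickle=True).item();d=np.load("w1.npy");p=cv2.imread("pics/w1.png");h=cv2.cvtColor(p,cv2.COLOR_BGR2HSV)
T=world(c,399.0,240.2,z=62);M=world(c,357.6,248.0,z=54);print("tip",T.round(1),"mark",M.round(1))
m=cv2.inRange(h,(6,150,100),(17,255,255))
P=np.array([world(c,u,v,d=d[v,u]) for v,u in zip(*np.where(m)) if d[v,u]>0]);P=P[(P[:,0]>580)&(P[:,2]>80)]
print(np.percentile(P[:,2],[5,50,80,90,97]).round(1)); t=P[P[:,2]>np.percentile(P[:,2],97)-3];print("orange top",t.mean(0).round(1),t.min(0).round(1),t.max(0).round(1),len(t))
m=cv2.inRange(h,(0,170,90),(4,255,255));P=np.array([world(c,u,v,d=d[v,u]) for v,u in zip(*np.where(m)) if d[v,u]>0]);P=P[(P[:,0]>500)];zt=np.percentile(P[:,2],97);t=P[P[:,2]>zt-3];print("tower top z",zt.round(1),t.min(0).round(1),t.max(0).round(1))
# jig yaw from line of height 18 base front edge: depth-based points with z 15..21 front edge per y
v,u=np.mgrid[0:420,0:560];f=K(c);Mx=R.from_euler('xyz',c["orientation"]).as_matrix()
X=np.stack([(u-c["cx"])/f*d,(v-c["cy"])/f*d,d],-1)@Mx.T+c["xyz"]
s=(X[...,2]>12)&(X[...,2]<24)&(d>0)&(X[...,0]<540)&(X[...,0]>490)
q=X[s];ys=np.arange(-150,340,10);e=[(y,np.percentile(q[(abs(q[:,1]-y)<5),0],3)) for y in ys if (abs(q[:,1]-y)<5).sum()>20]
e=np.array(e);b=np.polyfit(e[:,0],e[:,1],1);print("front edge x=",b, np.std(e[:,1]-np.polyval(b,e[:,0])))
yaw=-b[0];yv=np.array([b[0],1])/np.hypot(b[0],1);print("travel",(T-M)[:2]@yv,"cross",(T-M)[:2]@[yv[1],-yv[0]]);k=M[:2]-210*yv;print("knob",k,"heel",M[:2]-110*yv, "centre by base",np.polyval(b,k[1])+60)
st()
E
```

```text
tip [566.8 192.3  62. ] mark [568.4 146.9  54. ]
[ 82.5 105.4 108.7 109.1 109.6]
orange top [600.6 -56.4 108.6] [592.8 -64.8 106.6] [608.5 -48.5 110.3] 155
tower top z 100.4 [547.3   8.2  97.4] [591.1  65.1 107.1]
front edge x= [-2.42391947e-02  5.11242021e+02] 0.09646335356050086
travel 45.43155544804986 cross -0.5318559252565931
knob [573.5319558  -63.08694956] heel [571.10874809  36.88368645] centre by base 572.7711981011367
{'clock': 2.15, 'tcp_pos': [470.755, 81.215, 230.967], 'tcp_rot': [-3.141, -0.0, 2.875], 'contact_force': [0.076, 0.654, -1.205], 'grip_width': 85.4, 'gripper_force': 0.0}
```

Measured results:

| Item | Value |
|---|---|
| Travel needed | +45.4 mm along the rail |
| Knob axis | (573, −63) |
| Wing top | z ≈ 109 |
| Wing angle | ≈ 0.23 rad |

The joint range should allow the whole unscrewing in one grasp. The knob rides on the carriage, so I can slide the carriage by the same grip.

>>> {"method": "send_rows", "body": {"targets": [[-0.855,-0.7,0,0,0],[-0.855,-0.7,0,0,0],[-0.855,-0.7,0,0,0],[-0.855,-0.7,0,0,0],[-0.855,-0.7,0,0,0],[-0.855,-0.7,0,0,0],[-0.855,-0.7,0,0,0],[-0.855,-0.7,0,0,0]]}}

```text
clock: 2.82
tcp_pos: [573.4, -60.5, 231.2]
tcp_rot: [3.141, -0.001, 2.88]
contact_force: [-0.5, 0.7, 0.2]
grip_width: 42.8
gripper_force: 0.0
```

>>> {"method": "send_rows", "body": {"targets": [[0,0,0,1,0],[0,0,0,1,0],[0,0,0,1,0],[0,0,0,1,0],[0,0,0,1,0],[0,0,0,1,0],[0,0,0,1,0],[0,0,0,1,0]]}}

```text
clock: 3.48
tcp_pos: [572.9, -59.4, 231.2]
tcp_rot: [-3.141, -0.001, 1.914]
contact_force: [-1.0, 0.5, -0.6]
grip_width: 42.7
gripper_force: 0.0
```

>>> {"method": "send_rows", "body": {"targets": [[0,0,0,1,0],[0,0,0,1,0],[0,0,0,1,0],[0,0,0,1,0],[0,0,0,1,0],[0,0,0,1,0],[0,0,0,1,0],[0,0,0,1,0]]}}

```text
clock: 4.15
tcp_pos: [573.0, -59.4, 231.2]
tcp_rot: [-3.141, -0.0, 0.954]
contact_force: [0.4, 0.0, 0.0]
grip_width: 42.4
gripper_force: 0.0
```

>>> {"method": "send_rows", "body": {"targets": [[0,0,0,1,0],[0,0,0,1,0],[0,0,0,1,0],[0,0,0,1,0],[0,0,0,1,0],[0,0,0,1,0],[0,0,0,0,0]]}}

```text
clock: 4.73
tcp_pos: [573.0, -59.3, 231.0]
tcp_rot: [-3.141, 0.001, 0.234]
contact_force: [0.0, 0.9, 0.6]
grip_width: 42.4
gripper_force: 0.0
```

```bash
python3 - <<'E'
from h import *
st();print(np.round(bot.sense()["joint_positions"],3))
c=bot.get_calibration("wrist");p,d=bot.camera("wrist");cv2.imwrite("pics/w2.png",p);np.save("w2.npy",d);np.save("w2c.npy",c,allow_pickle=True)
h=cv2.cvtColor(p,cv2.COLOR_BGR2HSV)
m=cv2.inRange(h,(6,150,100),(17,255,255))
P=np.array([world(c,u,v,d=d[v,u]) for v,u in zip(*np.where(m)) if d[v,u]>0]);P=P[(P[:,2]>80)&(P[:,2]<125)];t=P[P[:,2]>104];print("orange top",t.mean(0).round(1),len(t))
E
```

```text
{'clock': 4.733, 'tcp_pos': [572.968, -59.339, 230.958], 'tcp_rot': [-3.141, 0.001, 0.234], 'contact_force': [0.003, 0.851, 0.583], 'grip_width': 42.406, 'gripper_force': 0.0}
[-0.25   0.79   0.637  1.491 -0.514  1.033 -0.825]
orange top [600.9 -57.2 108.4] 260
```

View pics/w2.png

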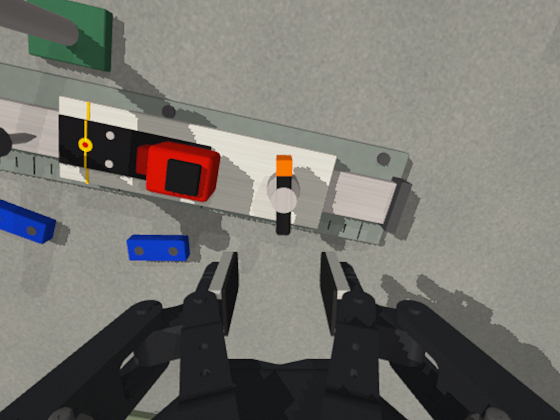

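The wrist view shows the wing vertical in the image, from (284,160) to (283,232), so it is aligned with the tool. It sits about 4 mm to tool +y. I'll shift, descend to TCP z 82 and close.

>>> {"method": "send_rows", "body": {"targets": [[-0.05,0.2,0.9,0,0],[0,0,1,0,0],[0,0,1,0,0],[0,0,1,0,0],[0,0,1,0,0],[0,0,1,0,0],[0,0,1,0,0],[0,0,0.5,0,0]]}}

```text
clock: 5.45
tcp_pos: [572.3, -64.0, 81.3]
tcp_rot: [-3.14, 0.002, 0.243]
contact_force: [-0.5, -0.1, 0.3]
grip_width: 42.7
gripper_force: 0.0
```

>>> {"method": "send_rows", "body": {"targets": [[0,0,0,0,0],[0,0,0,0,-1],[0,0,0,0,-1],[0,0,0,0,-1],[0,0,0,0,-1],[0,0,0,0,-1],[0,0,0,0,-1],[0,0,0,0,-1]]}}

```text
clock: 6.12
tcp_pos: [573.2, -63.6, 84.6]
tcp_rot: [-3.14, -0.001, 0.24]
contact_force: [-4.5, 6.0, 10.2]
grip_width: 12.5
gripper_force: 58.8
```

>>> {"method": "send_rows", "body": {"targets": [[0,0,-0.12,0,-1],[0,0,0,-1,-1],[0,0,0,-1,-1],[0,0,0,-1,-1],[0,0,0,-1,-1],[0,0,0,0,-1]]}}

```text
clock: 6.62
tcp_pos: [573.0, -63.4, 85.2]
tcp_rot: [-3.14, -0.0, 0.729]
contact_force: [5.9, 4.8, -31.3]
grip_width: 12.7
gripper_force: 64.0
```

```bash
python3 - <<'E'
from h import *
st();s=bot.sense();print(np.round(s["joint_positions"],3),np.round(s["moment"],2))
E
```

```text
{'clock': 6.617, 'tcp_pos': [572.972, -63.42, 85.156], 'tcp_rot': [-3.14, -0.0, 0.729], 'contact_force': [5.863, 4.836, -31.338], 'grip_width': 12.651, 'gripper_force': 64.025}
[-0.123  0.946  0.366  1.634 -0.497  0.657 -0.339] [ 0.96 -1.34  0.2 ]
```

>>> {"method": "send_rows", "body": {"targets": [[0,0,0.09,0,-1],[0,0,0,-1,-1],[0,0,0,-1,-1],[0,0,0,-1,-1],[0,0,0,-1,-1],[0,0,0,0,-1]]}}

```text
clock: 7.12
tcp_pos: [573.0, -63.6, 84.8]
tcp_rot: [-3.141, -0.002, 1.208]
contact_force: [-2.5, 7.6, 1.3]
grip_width: 12.6
gripper_force: 68.6
```

```bash
python3 - <<'E'
from h import *
s=bot.sense();print(np.round(s["joint_positions"],3),np.round(s["moment"],2))
E
```

```text
[-0.062  0.927  0.238  1.633 -0.332  0.622 -0.007] [1.57 0.69 0.19]
```

>>> {"method": "send_rows", "body": {"targets": [[0,0,0,-1,-1],[0,0,0,-1,-1],[0,0,0,-1,-1],[0,0,0,-1,-1],[0,0,0,-1,-1],[0,0,0,-1,-1],[0,0,0,0,-1]]}}

```text
clock: 7.7
tcp_pos: [573.0, -64.8, 84.8]
tcp_rot: [3.141, 0.0, 1.925]
contact_force: [-3.4, 2.2, 5.0]
grip_width: 12.9
gripper_force: 69.1
```

```bash
python3 - <<'E'
from h import *
s=bot.sense();print(np.round(s["joint_positions"],3),np.round(s["moment"],2))
E
```

```text
[ 0.032  0.912  0.05   1.63  -0.07   0.602  0.475] [0.46 0.99 0.16]
```

>>> {"method": "send_rows", "body": {"targets": [[0,0,0,-1,-1],[0,0,0,-1,-1],[0,0,0,-1,-1],[0,0,0,-1,-1],[0,0,0,-1,-1],[0,0,0,0,-1]]}}

```text
clock: 8.2
tcp_pos: [573.0, -65.0, 84.7]
tcp_rot: [-3.141, 0.0, 2.523]
contact_force: [-3.3, 1.0, 7.3]
grip_width: 12.9
gripper_force: 69.5
```

```bash
python3 - <<'E'
from h import *
s=bot.sense();print(np.round(s["joint_positions"],3),np.round(s["moment"],2))
c=bot.get_calibration("wrist");p,d=bot.camera("wrist");cv2.imwrite("pics/w3.png",p)
E
```

```text
[ 0.111  0.91  -0.107  1.627  0.149  0.613  0.875] [0.16 1.05 0.09]
```

View pics/w3.png

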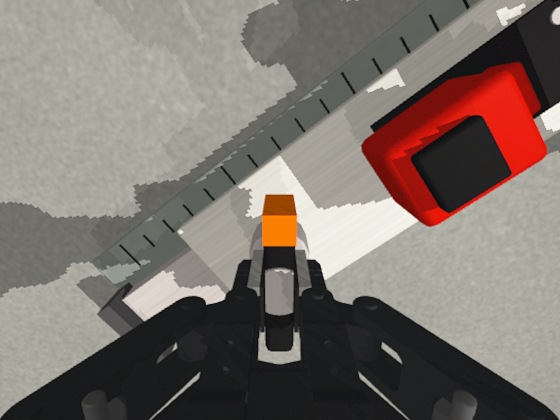

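The orange end at (280,220) is still in the grip, so the knob turned with the gripper by about 2.28 rad. Next I'll slide about 46.9 mm along +y, which includes the 1.5 mm of drift.

>>> {"method": "send_rows", "body": {"targets": [[0.176,0.235,0,0,-1],[0.176,0.235,0,0,-1],[0.176,0.235,0,0,-1],[0.176,0.235,0,0,-1],[0.176,0.235,0,0,-1],[0.176,0.235,0,0,-1],[0.176,0.235,0,0,-1],[0.176,0.235,0,0,-1]]}}

```text
clock: 8.92
tcp_pos: [571.9, -18.4, 84.7]
tcp_rot: [-3.14, 0.001, 2.514]
contact_force: [-3.8, -2.5, 7.1]
grip_width: 12.5
gripper_force: 69.5
```

>>> {"method": "send_rows", "body": {"targets": [[0,0,0,0,-1],[0,0,0,0,-1]]}}

```text
clock: 9.08
tcp_pos: [571.9, -17.4, 84.7]
tcp_rot: [-3.141, 0.0, 2.515]
contact_force: [-5.1, 2.4, 8.3]
grip_width: 12.9
gripper_force: 69.6
```

```bash
python3 - <<'E'
from h import *
st()
c=bot.get_calibration("wrist");p,d=bot.camera("wrist");cv2.imwrite("pics/w4.png",p);np.save("w4c.npy",c,allow_pickle=True)
q,d=bot.camera("top");cv2.imwrite("pics/top4.png",q)
s,d=bot.camera("scene");cv2.imwrite("pics/s4.png",s)
f=lambda a:cv2.resize(a,None,fx=3,fy=3,interpolation=cv2.INTER_CUBIC)
a=f(s[180:270,220:353]);b=cv2.resize(p,(399,299))
cv2.imwrite("pics/m4.png",np.hstack([np.vstack([a,np.zeros((30,399,3),np.uint8)]),np.vstack([b,np.zeros((1,399,3),np.uint8)])]))
E
```

```text
{'clock': 9.083, 'tcp_pos': [571.889, -17.438, 84.732], 'tcp_rot': [-3.141, 0.0, 2.515], 'contact_force': [-5.119, 2.434, 8.323], 'grip_width': 12.869, 'gripper_force': 69.61}
```

View pics/m4.png

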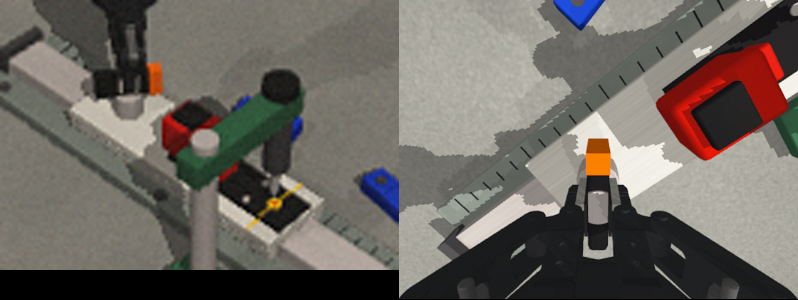

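The scene crop shows the tip standing at the yellow mark, near crop pixel (274,200). I'll back off 0.6 mm and screw the knob tight, then check from a clear viewpoint.

>>> {"method": "send_rows", "body": {"targets": [[-0.017,-0.025,0,0,-1],[0,0,0,0,-1],[0,0,0,1,-1],[0,0,0,1,-1],[0,0,0,1,-1],[0,0,0,1,-1],[0,0,0,1,-1],[0,0,0,1,-1]]}}

```text
clock: 9.9
tcp_pos: [572.0, -18.5, 84.8]
tcp_rot: [-3.141, 0.001, 1.789]
contact_force: [-5.4, -0.4, 5.5]
grip_width: 12.9
gripper_force: 69.3
```

>>> {"method": "send_rows", "body": {"targets": [[0,0,0,1,-1],[0,0,0,1,-1],[0,0,0,1,-1],[0,0,0,1,-1],[0,0,0,1,-1],[0,0,0,1,-1],[0,0,0,1,-1],[0,0,0,0,-1]]}}

```text
clock: 10.57
tcp_pos: [572.1, -18.4, 84.8]
tcp_rot: [3.141, 0.0, 0.947]
contact_force: [-5.2, -0.8, 7.6]
grip_width: 12.4
gripper_force: 69.6
```

>>> {"method": "send_rows", "body": {"targets": [[0,0,0,1,-1],[0,0,0,1,-1],[0,0,0,1,-1],[0,0,0,1,-1],[0,0,0,1,-1],[0,0,0,1,-1],[0,0,0,0,-1]]}}

```text
clock: 11.15
tcp_pos: [572.2, -18.4, 84.8]
tcp_rot: [3.141, -0.001, 0.227]
contact_force: [-5.8, 0.6, 7.4]
grip_width: 12.7
gripper_force: 69.7
```

```bash
python3 - <<'E'
from h import *
s=bot.sense();print(np.round(s["joint_positions"],3),np.round(s["moment"],2))
E
```

```text
[-0.272  0.972  0.515  1.654 -0.681  0.701 -0.754] [ 0.18  1.3  -0.11]
```

>>> {"method": "send_rows", "body": {"targets": [[0,0,0,0.5,-1],[0,0,0,0.5,-1],[0,0,0,0,-1]]}}

```text
clock: 11.4
tcp_pos: [572.2, -18.4, 84.8]
tcp_rot: [3.141, -0.001, 0.111]
contact_force: [-6.1, -0.1, 7.1]
grip_width: 12.3
gripper_force: 69.5
```

```bash
python3 - <<'E'
from h import *
s=bot.sense();print(np.round(s["tcp_rot"],3),np.round(s["moment"],2))
E
```

```text
[ 3.141e+00 -1.000e-03  1.110e-01] [ 0.14  1.26 -0.04]
```

>>> {"method": "send_rows", "body": {"targets": [[0,0,0,1,-1],[0,0,0,0,-1]]}}

```text
clock: 11.57
tcp_pos: [572.2, -18.5, 84.8]
tcp_rot: [3.141, -0.001, -0.011]
contact_force: [-5.5, -0.4, 7.7]
grip_width: 12.5
gripper_force: 73.0
```

```bash
python3 - <<'E'
from h import *
s=bot.sense();print(np.round(s["tcp_rot"],3),np.round(s["moment"],2))
c=bot.get_calibration("wrist");p,d=bot.camera("wrist");cv2.imwrite("pics/w5.png",p);np.save("w5c.npy",c,allow_pickle=True)
E
```

```text
[ 3.141e+00 -1.000e-03 -1.100e-02] [-0.05  1.36  1.39]
```

View pics/w5.png

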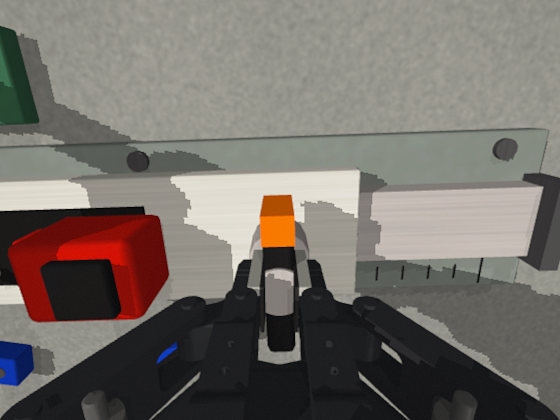

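The moment jumped to 1.4 N m, so the knob is against its tight stop, with the wing still in the grip. I'll release, lift, shift a little to +y and check the alignment.

>>> {"method": "send_rows", "body": {"targets": [[0,0,0,-0.3,-1],[0,0,0,0,0],[0,0,0,0,0],[0,0,0,0,0],[0,0,0,0,0],[0,0,-0.5,0,0],[0,0,-1,0,0],[0,0,-1,0,0]]}}

```text
clock: 12.28
tcp_pos: [571.9, -18.5, 135.0]
tcp_rot: [3.141, 0.001, 0.034]
contact_force: [-0.1, 0.2, 0.4]
grip_width: 42.6
gripper_force: 0.0
```

>>> {"method": "send_rows", "body": {"targets": [[0,0,-1,0,0],[0,0,-1,0,0],[0,0,-1,0,0],[0,-0.5,-1,0,0],[0,-0.5,-1,0,0],[0,-0.5,0,0,0],[0,-0.5,0,0,0],[0,0,0,0,0]]}}

```text
clock: 12.95
tcp_pos: [570.5, 23.9, 233.6]
tcp_rot: [-3.141, 0.001, 0.037]
contact_force: [1.2, 1.2, -0.1]
grip_width: 42.9
gripper_force: 0.0
```

```bash
python3 - <<'E'
from h import *
st()
c=bot.get_calibration("wrist");p,d=bot.camera("wrist");cv2.imwrite("pics/w6.png",p);np.save("w6c.npy",c,allow_pickle=True)
for nm,P in(("mark exp",(567.3,192,54)),("knob",(572,-18,109))):
    M=R.from_euler('xyz',c["orientation"]).as_matrix();q=M.T@(np.array(P)-c["xyz"]);print(nm,K(c)*q[:2]/q[2]+[c["cx"],c["cy"]])
    if nm[0]=="m":
        u,v=(K(c)*q[:2]/q[2]+[c["cx"],c["cy"]]).astype(int)
u0=max(0,u-50);v0=max(0,v-50);print(u0,v0)
cv2.imwrite("pics/w6c.png",cv2.resize(p[v0:v0+100,u0:u0+130],None,fx=6,fy=6,interpolation=cv2.INTER_CUBIC))
E
```

```text
{'clock': 12.95, 'tcp_pos': [570.547, 23.876, 233.625], 'tcp_rot': [-3.141, 0.001, 0.037], 'contact_force': [1.209, 1.209, -0.095], 'grip_width': 42.856, 'gripper_force': 0.0}
mark exp [124.3679746 180.5605339]
knob [324.37930145 197.67365594]
74 130
```

View pics/w6c.png

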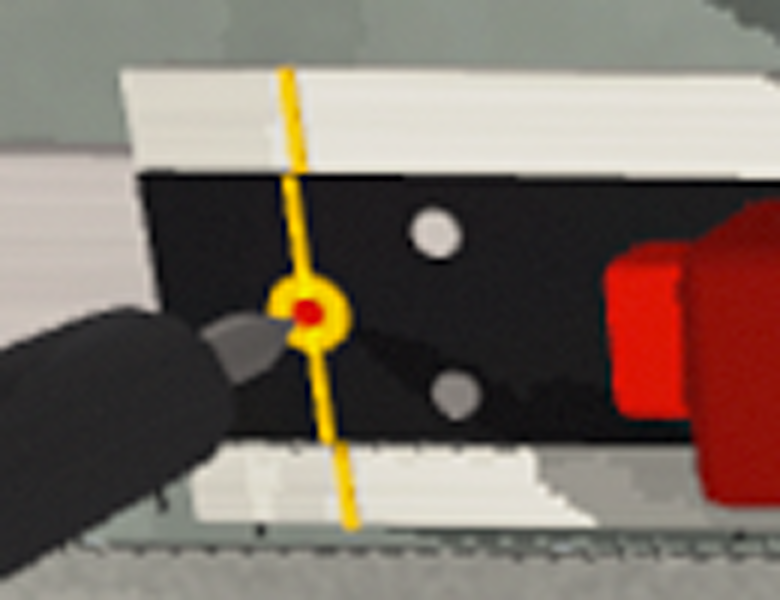

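The tip shows at crop pixel (297,320) and the mark centre at (309,312). I'll cast rays onto their planes, and cross-check by triangulating the tip with the first view.

```bash
python3 - <<'E'
from h import *
c=np.load("w6c.npy",allow_pickle=True).item();c1=np.load("w1c.npy",allow_pickle=True).item()
px=lambda a,b:(74+(a+.5)/6-.5,130+(b+.5)/6-.5)
T=world(c,*px(297,320),z=62);M=world(c,*px(309,312.5),z=54);y=np.array([-.0242,1])
print(T.round(1),M.round(1),"tip-mark along y",(T-M)[:2]@y,"x",(T-M)[0]+.0242*(T-M)[1])
# tip by two views
A=[];b=[]
for cc,uv in((c,px(297,320)),(c1,(399,240.2))):
    o=cc["xyz"];r=world(cc,*uv,z=0)-o;r/=np.linalg.norm(r);P=np.eye(3)-np.outer(r,r);A.append(P);b.append(P@o)
print("tri",np.linalg.lstsq(np.vstack(A),np.hstack(b),rcond=None)[0].round(1))
M0=world(c1,357.6,248,z=54);print("mark moved",(M-M0)[:2]@y)
E
```

```text
[566.7 189.6  62. ] [566.1 191.4  54. ] tip-mark along y -1.8197165379208189 x 0.5553859965949615
tri [566.7 191.3  61.3]
mark moved 44.57303594564078
```

The two oblique views disagree by about 2 mm. I'll take a view square to the rail from in front of the punch, where height errors don't matter.

>>> {"method": "send_rows", "body": {"targets": [[-1,0,0,-1,0],[-1,0,0,0,0],[-1,0,0,0,0],[-1,0,0,0,0],[-1,0,0,0,0],[0,0,0,-1,0],[0,0,0,-1,0],[0,0,0,-1,0]]}}

```text
clock: 13.67
tcp_pos: [471.3, 8.0, 233.6]
tcp_rot: [3.142, 0.001, 0.52]
contact_force: [0.1, -1.1, -0.2]
grip_width: 42.7
gripper_force: 0.0
```

>>> {"method": "send_rows", "body": {"targets": [[0,0,0,-1,0],[0,0,0,-1,0],[0,0,0,-1,0],[0,0,0,-1,0],[0,0,0,-1,0],[0,0,0,-1,0],[0,0,0,-1,0],[0,0,0,-1,0]]}}

```text
clock: 14.33
tcp_pos: [471.5, 7.9, 233.5]
tcp_rot: [-3.141, 0.001, 1.48]
contact_force: [-0.1, -0.5, -0.9]
grip_width: 42.9
gripper_force: 0.0
```

>>> {"method": "send_rows", "body": {"targets": [[0,0,0,-1,0],[0,0,0,-1,0],[0,0,0,-1,0],[0,0,0,-1,0],[0,0,0,-1,0],[0,0,0,-1,0],[0,0,0,-1,0],[0,0,0,-1,0]]}}

```text
clock: 15.0
tcp_pos: [471.4, 7.9, 233.4]
tcp_rot: [-3.141, -0.001, 2.44]
contact_force: [-0.6, -0.1, -0.2]
grip_width: 43.1
gripper_force: 0.0
```

>>> {"method": "send_rows", "body": {"targets": [[0,0,0,-1,0.9],[0,0,0,-1,0.9],[0,0,0,-1,0.9],[0,0,0,-1,0.9],[0,0,0,-1,0.9]]}}

```text
clock: 15.42
tcp_pos: [471.4, 7.8, 233.5]
tcp_rot: [-3.141, -0.001, 3.04]
contact_force: [-0.1, 0.1, -0.7]
grip_width: 81.4
gripper_force: 0.0
```

>>> {"method": "send_rows", "body": {"targets": [[0.1,1,0,0,0.9],[0.1,1,0,0,0.9],[0.1,1,0,0,0.9],[0.1,1,0,0,0.9],[0.1,1,0,0,0.9],[0.1,1,0,0,0.9],[0.1,1,0,0,0.9],[0.1,1,0,0,0.9]]}}

```text
clock: 16.08
tcp_pos: [472.7, 169.6, 233.4]
tcp_rot: [-3.141, -0.001, 3.034]
contact_force: [0.9, -0.0, -0.2]
grip_width: 81.3
gripper_force: 0.0
```

>>> {"method": "send_rows", "body": {"targets": [[0.1,0.6,0,0,0.9],[0,0,0,0,0.9],[0,0,0,0,0.9]]}}

```text
clock: 16.33
tcp_pos: [472.0, 180.9, 233.5]
tcp_rot: [-3.141, -0.001, 3.035]
contact_force: [0.6, -0.7, -0.9]
grip_width: 81.2
gripper_force: 0.0
```

```bash
python3 - <<'E'
from h import *
st()
c=bot.get_calibration("wrist");p,d=bot.camera("wrist");cv2.imwrite("pics/w7.png",p);np.save("w7c.npy",c,allow_pickle=True);print(c["xyz"])
M=R.from_euler('xyz',c["orientation"]).as_matrix();q=M.T@(np.array((566.5,191.5,54))-c["xyz"]);u,v=(K(c)*q[:2]/q[2]+[c["cx"],c["cy"]]).astype(int)
u0=u-65;v0=v-50;print(u0,v0)
cv2.imwrite("pics/w7c.png",cv2.resize(p[v0:v0+100,u0:u0+130],None,fx=6,fy=6,interpolation=cv2.INTER_CUBIC))
E
```

```text
{'clock': 16.333, 'tcp_pos': [472.046, 180.923, 233.513], 'tcp_rot': [-3.141, -0.001, 3.035], 'contact_force': [0.624, -0.734, -0.889], 'grip_width': 81.168, 'gripper_force': 0.0}
[392.70867917 189.23273616 376.3347438 ]
231 210
```

View pics/w7c.png

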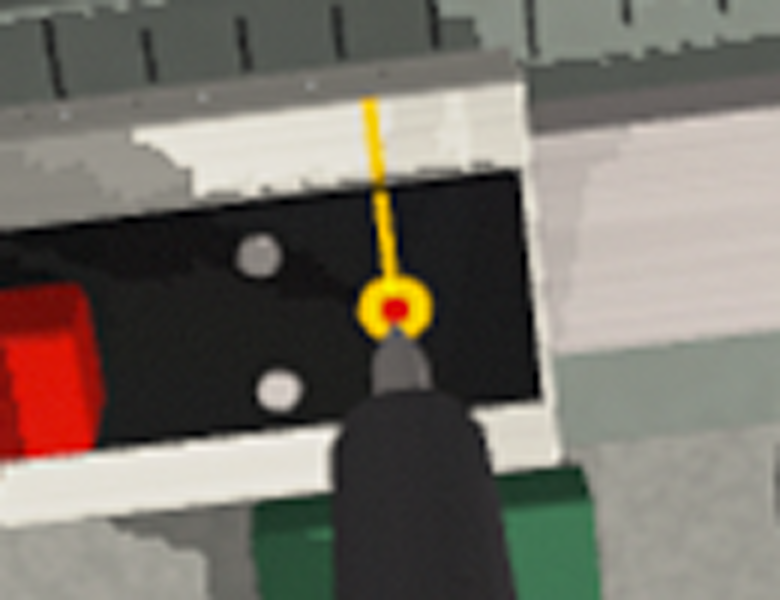

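In the square view, the tip at crop pixel (395,320) lies on the yellow line, which extrapolates to u≈396 there. The error is about 0.2 mm. One last check is the final wing angle in the post-release picture.

```bash
python3 - <<'E'
from h import *
c=np.load("w6c.npy",allow_pickle=True).item();p=cv2.imread("pics/w6.png");h=cv2.cvtColor(p,cv2.COLOR_BGR2HSV)
m=cv2.inRange(h,(6,150,100),(17,255,255));m[:,:280]=0;m[:,370:]=0
k=cv2.inRange(h,(0,0,0),(180,255,45));k[:,:300]=0;k[:,350:]=0;k[:165]=0;k[245:]=0
P=np.argwhere(m)[:,::-1]
# top face only: bright orange
print(len(P),P.min(0),P.max(0))
W=lambda A:np.array([world(c,u,v,z=109)[:2] for u,v in A])
a=W(P);q=np.argwhere(k)[:,::-1];n,l,s,ct=cv2.connectedComponentsWithStats(k);print(s[1:].tolist())
vx=cv2.fitLine(np.vstack([a,W(np.argwhere(l==1+np.argmax(s[1:,4]))[:,::-1])]).astype(np.float32),cv2.DIST_L2,0,.01,.01).ravel();print("wing angle",np.arctan2(vx[1]*np.sign(vx[0]),abs(vx[0])), "orange from axis",a.mean(0)-[572.2,-18.4])
E
```

```text
393 [315 154] [335 174]
[[315, 172, 18, 18, 200], [314, 208, 17, 25, 343]]
wing angle 0.03632643 orange from axis [30.70357416  2.44125323]
```

The wing is at 0.036 rad against a jig yaw of 0.024, so it is tight to about 0.01 rad. Nothing is touching the jig, so I'm handing in.

```bash
python3 -c "
from cell import bot
print(bot.sign_off())"
```

```text
the job is handed in; nothing more can be done
None
```

The job is handed in at about 16 s: the carriage is slid until its mark sits under the punch tip (about 0.2 mm off along the rail), the knob is screwed tight again and released, and the arm never went near the punch stand, gauge, hammer or spacers.

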